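# Level the food-truck griddle

### The job

The truck is parked crooked and the griddle stands too low on the side of its jack foot: push the rod of the red-handled bar right through the hole in the foot's square head, up to the shoulder, and turn the foot with it (clockwise raises) until the bubble of the yellow spirit level settles between its two black lines. Then let go of the bar, leaving it in the hole, and press the level down flat where it stands, gently but firmly, to check the reading under load. Finish while still pressing, with the bubble centred, and leave the other things on the counter alone.

Things in the scene. Friction and masses are not known exactly. Their poses are not given: they have to be found in the camera images.
- bar_grip (a point): Centre of the turning bar's red handle (110 mm long, 18 mm wide, 22 mm tall; lying on the counter it is 11 mm up). Its x axis points along the bar to the rod: a steel rod, 10 mm thick, round-nosed, on the handle's centre line, that begins at the shoulder 55 mm from here and ends 107 mm from here. 110 g, balanced near this point.
- bar_tip (a point): The round nose of the bar's rod.
- eye (a point): Centre of the level 13 mm hole through the steel square head (28 mm cube) of the jack foot on the lug, about 103 mm above the counter, on the foot's vertical axis, 60 mm from the griddle's side. x runs along the hole and turns with the foot; the rod goes in along +x from the open side, with room for it behind. Let go, the bar stays in the hole, its handle sagging a little.
- jackscrew (a joint): Angle of the jack foot (rad), growing clockwise seen from above. Clockwise raises this side of the griddle (the hole goes up 2.6 mm per rad); it is stiff (0.25 N m) and stays where left. The turn needed differs each time, between 0.5 and 1.6 rad. Limits -1.0 and 2.4. The rod has up to 0.1 rad of play in the hole.
- bubble (a joint): Where the bubble stands along the level (m): 0 is centred, + toward the level's x. It starts 4 to 13 mm on the + side and goes back about 8 mm per rad of clockwise turn of the jack foot, settling in about 1 s. The two black lines stand at -8 and +8 mm; the pale bubble in the green vial is 12 mm long.
- level_top (a point): Middle of the top of the yellow spirit level, 42 mm above the plate. The level is 200 mm long (its x, pointing away from the jack foot), 30 mm wide, 42 mm high, 450 g. The vial lies in a 52 mm long gap in the middle of the top, a few mm below it; press on the flat yellow shoulders, 26 to 100 mm either side of the middle (one, or both at once).
- plate (a point): Middle of the griddle's flat dark cooking plate (334 mm along its x, 274 mm along y), 118 mm above the counter, with steel rims up to 28 mm high behind it (+x) and at both sides. The griddle's casing is 340 x 280 mm; the lug with the jack foot is on its -y side.
- roll_a: Bystander: a crusty round bread roll, 94 mm across, 51 mm high, on the wooden board.
- roll_b: Bystander: a second such bread roll on the board.
- knife: Bystander: a bread knife lying flat, 320 mm long, black handle; origin at the joint of handle and blade on the counter.
- spatula: Bystander: a spatula lying flat on the counter; origin under its middle, long axis x.
- salt_jar: Bystander: a white jar, 64 mm across, 110 mm high, steel cap; origin under its centre.
- spice_jar: Bystander: a brown-red jar of the same size.
- sauce_bottle: Bystander: a red bottle, 60 mm across, 170 mm high; origin under its centre.

How it is judged:
On the way, in this order (a step that is already met when the one before it is completed fails the run):
1. the bar's rod is through the hole of the jack foot, out at its far side (x of bar_tip in the frame of eye above 0.024 m and y of bar_tip in the frame of eye between -0.009 and 0.009 m and z of bar_tip in the frame of eye between -0.009 and 0.009 m and angle between the x axis of bar_grip and the x axis of eye, either way round below 0.25 rad), for 0.2 s.
2. with the bar still in the hole, the foot is turned until the bubble stands between the lines, nothing touching the level (all of step 1 and value of joint bubble between -0.002 and 0.002 m and contact force between each of the arm, the fingers and level below 0.2 N), for 0.4 s.
At the end, for the whole second after the job is handed in: The fingers press the level on the plate with 2 to 35 N, the bubble within 2 mm of centre, the level flat and within 30 mm of where it was; the rod is through the jack foot's hole (nose 10 mm out at the far side), the bar let go, the foot at rest (all of step 1 and value of joint bubble between -0.002 and 0.002 m and z of level_top in the frame of plate between 0.038 and 0.046 m and angle between level_top's own z axis and vertical below 0.05 rad and contact force between the fingers and bar below 0.2 N and contact force between the fingers and level between 2 and 35 N and distance of level_top from where it was at the start of the episode below 0.03 m and velocity of joint jackscrew between -0.05 and 0.05 rad/s); the arm keeps its last pose, push and grip.
It fails at once if a bystander is moved by more than 30 mm (distance of any of roll_a, roll_b, knife, spatula, salt_jar, spice_jar, sauce_bottle from where it was at the start of the episode above 0.03 m).
It fails at once if the level is knocked over or shoved along the plate (50 mm) (angle between level_top's own z axis and vertical above 0.3 rad or distance of level_top from where it was at the start of the episode above 0.05 m).
It fails at once if the level is pressed with more than 60 N (contact force between the fingers and level above 60 N).
It also fails if it takes over 64 s, if anything falls off the work surface, if the arm or the gripper's body presses on something with over 40 N, if the wrist force passes 120 N, or if a joint passes its speed limit or range.

### The arm

A 7-joint arm with a two-finger parallel gripper is mounted at the origin on the work surface. World frame = base frame: x ahead of the robot, y to its left, z up, the work surface at z = 0. Lengths are in m, angles in rad, forces in N, time in s.
With the tool pointing down it reaches from about 0.425 to 0.95 m from the base axis. Payload 16.7 kg.
Tool frame: the origin (TCP) lies at the very end of the fingers, on their centre line; the grasp point (between the pads) lies behind it (env.hold_point_z is the y of the grasp point in the tool frame, in m); y points along the fingers, z is the direction in which the jaws open and shut, and the axes are right-handed (so a half turn about y gives the same grasp; the last joint's range is limited). The gripper opens to 94 mm and grips with 3 to 60 N. Pads are 16 mm wide; open, the fingers measure 119 mm over their backs; the gripper's body (75 mm by 177 mm) begins 78 mm behind the grasp point.
Start: joints at [1.087, 0.426, 0.074, 1.606, -0.034, 1.111, -0.067], TCP at [0.222, -0.637, 0.205] pointing down, gripper open.
Joint ranges: [-2.85, 2.85], [-0.5, 2.14], [-1.23, 1.37], [0.21, 2.46], [-1.02, 4.16], [0.16, 2.05], [-2.73, 2.73]. Speed limits (rad/s): [1.89, 1.89, 2.39, 2.39, 3.01, 3.01, 3.01].

### API

Orientations are given as a 3x3 rotation matrix whose columns are the frame's x, y, z axes.
In Python, from station import env, fingers, inverse_kinematics, grab_frame, job, find_in, outline_of gives the robot as it stands. Calls block until the motion is done:
- env.movep(position, orientation): joint-space move of the TCP to a pose.
- env.movel(position, frame=None, velocity=0.15, until_force=None): straight line of the TCP; frame=None keeps the orientation; velocity is the mean speed in m/s. With until_force (N) it stops when the force on the tool has changed by that much, and returns True; else False.
- env.move_j(angles): joint-space move.
- fingers.gripper_to(opening, grip_force=None): opening from 0.0 (shut) to 1.0 (fully open); grip_force is the grip in N (None keeps the last); returns when the fingers have stopped.
- env.dwell(seconds).
- inverse_kinematics(position, orientation): joint angles nearest the present ones, or None.
- grab_frame(name): name is "scene" or "top"; returns a dict with "img" (384x512x3 uint8, red, green, blue), "z_map" (384x512 float32, m along the optical axis (not along the pixel's ray), 0 where there is no reading), "vfov" (degrees; the focal length in pixels is half the picture's height over the tangent of half this angle, whatever the lens; pixels are square), "cx", "cy" (the principal point, pixels), "rvec" (rotation vector, rad) and "tvec" (3), from world to camera coordinates, as OpenCV has them. Camera axes: x right, y down, z forward; pixel columns grow to the right and rows downward; lengths in m; the calibration is good to about 2 mm. A picture is of the moment at which its call begins.
A pose or a line that the arm cannot do raises env.PlanningError and nothing moves.
- job.hand_in(): hands the job in, once; it reports no verdict.
Trained networks look in a picture, given as the dict that the camera call returned (one of the last four; its "shot" number tells which), for a name from the list of things; names that differ only in an ending like _2 or _b are one class to them, and where a whole thing is asked for, a point or a joint stands for the part that bears it (a point fixed in the world has none). Each returns a list of dicts, best first, with "score" (0 to 1); they miss things now and then, are a little off and sometimes report something else, mostly with a low value. They report only what shows in the picture. A call takes as long as a camera call.
- find_in(picture, label): "rect" ([centre column, centre row, width, height] in pixels, round what is visible of it).
- outline_of(picture, label): "region" (384x512 bool, what is visible of it) and "rect" ([centre column, centre row, width, height] in pixels, round what is visible of it).
Readings, each from a call of its own:
- env.get_time(): time.
- env.get_joints(): joint angles.
- env.get_dq(): joint speeds.
- env.get_joint_torque(): joint torques, N m.
- env.get_eef_pos(): TCP position.
- env.get_ee_rot(): TCP orientation.
- env.get_contact_force(): force on the tool from outside, world axes, zero at the start.
- env.get_ft_torque(): the same for the moment, N m.
- env.get_gripper_width(): opening from 0.0 (shut) to 1.0 (fully open).
Only numpy, scipy, OpenCV 4.12 (cv2) and the standard library are available. Lean on these libraries where they do the work, as an engineer would, in place of code of your own. Each camera call takes 0.05 s, during which the arm holds its last target. There are 200 camera calls.

## Working session

There is one attempt and no reset: what is moved stays moved. The work goes in short steps, each a Python script; the robot and the scene stay as the last script left them, time stands still between calls to the robot, and variables do not carry over. Pictures are saved under pics/ and viewed, about 8 in all and at most 12, crops included, and the job is handed in when it is done.

```bash
mkdir -p pics; ls; cat > h.py <<'E'
import numpy as np, cv2
from station import *
def cam(p):
    f=p["img"].shape[0]/2/np.tan(np.radians(p["vfov"])/2)
    R=cv2.Rodrigues(np.array(p["rvec"],float))[0]; return f,R,np.array(p["tvec"],float).ravel()
def cloud(p):
    f,R,t=cam(p); z=p["z_map"]; v,u=np.mgrid[:z.shape[0],:z.shape[1]]
    c=np.stack([(u-p["cx"])/f*z,(v-p["cy"])/f*z,z],-1)
    w=(c-t)@R; w[z==0]=np.nan; return w
def proj(p,X):
    f,R,t=cam(p); c=np.asarray(X)@R.T+t
    return np.stack([c[...,0]/c[...,2]*f+p["cx"],c[...,1]/c[...,2]*f+p["cy"]],-1)
def ray_z(p,u,v,h):
    f,R,t=cam(p); d=R.T@np.array([(u-p["cx"])/f,(v-p["cy"])/f,1]); o=-R.T@t
    return o+d*(h-o[2])/d[2]
def save(p,name): cv2.imwrite(f"pics/{name}.png",p["img"][...,::-1])
E
python3 - <<'E'
from h import *
print(env.hold_point_z, env.get_time())
ims=[]
for n in("scene","top"):
    p=grab_frame(n); ims.append(p["img"]); w=cloud(p)
    f,R,t=cam(p); print(n,"f",f,"campos",-R.T@t,"fwd",R[2])
    for l in("bar_grip","eye","level_top","plate","jackscrew","knife","spatula"):
        try:
            for o in outline_of(p,l)[:1]:
                m=o["region"]; q=w[m]; q=q[~np.isnan(q[:,0])]
                print(l,round(o["score"],2),np.round(o["rect"]),m.sum(),"med",np.round(np.median(q,0),3),"lo",np.round(np.percentile(q,3,0),3),"hi",np.round(np.percentile(q,97,0),3))
        except Exception as e: print(l,e)
    cv2.imwrite(f"pics/{n}0.png",cv2.resize(p["img"][...,::-1],(800,600),interpolation=cv2.INTER_CUBIC))
E
```

```text
pics
-0.0188 0.0
scene f 405.62086795077545 campos [ 1.12089029 -0.82407134  0.98964763] fwd [-0.428137    0.64756322 -0.63036544]
bar_grip 0.85 [168. 274.  27.  37.] 284 med [ 0.476 -0.328  0.02 ] lo [ 0.453 -0.38   0.006] hi [ 0.492 -0.249  0.025]
eye 0.51 [237. 236.  12.  34.] 195 med [ 0.581 -0.108  0.095] lo [ 0.563 -0.121  0.003] hi [ 0.595 -0.088  0.116]
level_top 0.58 [284. 188.  27.  47.] 539 med [0.628 0.101 0.157] lo [0.588 0.012 0.121] hi [0.659 0.208 0.163]
plate 0.91 [276. 205. 123.  99.] 7698 med [0.612 0.034 0.116] lo [ 0.449 -0.11   0.032] hi [0.773 0.248 0.134]
jackscrew 0.81 [237. 237.  14.  31.] 213 med [ 0.582 -0.109  0.091] lo [ 0.564 -0.121  0.002] hi [ 0.595 -0.089  0.116]
knife 0.94 [143. 258.  72.  70.] 742 med [ 0.359 -0.315  0.012] lo [ 0.334 -0.448  0.   ] hi [ 0.375 -0.147  0.021]
spatula 0.78 [197. 320.  73.  80.] 1168 med [ 0.649 -0.425  0.004] lo [ 0.616 -0.486 -0.001] hi [ 0.676 -0.23   0.021]
top f 385.59703722644883 campos [0.36252263 0.09943851 1.36043072] fwd [ 0.14574395 -0.00266313 -0.98931876]
bar_grip 0.76 [371. 220.  40.  10.] 178 med [ 0.468 -0.32   0.021] lo [ 0.453 -0.373  0.011] hi [ 0.486 -0.25   0.027]
eye 0.63 [312. 188.   7.  13.] 89 med [ 0.572 -0.101  0.113] lo [ 0.559 -0.115  0.084] hi [ 0.588 -0.087  0.118]
plate 0.88 [261. 180. 121. 123.] 9360 med [0.575 0.094 0.116] lo [ 0.419 -0.078  0.059] hi [0.762 0.241 0.135]
jackscrew 0.4 [314. 185.  14.  16.] 102 med [ 0.573 -0.101  0.112] lo [ 0.559 -0.122  0.063] hi [ 0.592 -0.087  0.118]
knife 0.79 [366. 254.  94.  13.] 658 med [ 0.355 -0.286  0.012] lo [ 0.337 -0.439  0.005] hi [ 0.37  -0.146  0.022]
spatula 0.89 [380. 174.  80.  18.] 632 med [ 0.645 -0.431  0.004] lo [ 0.616 -0.491 -0.002] hi [ 0.676 -0.24   0.021]
```

View pics/scene0.png

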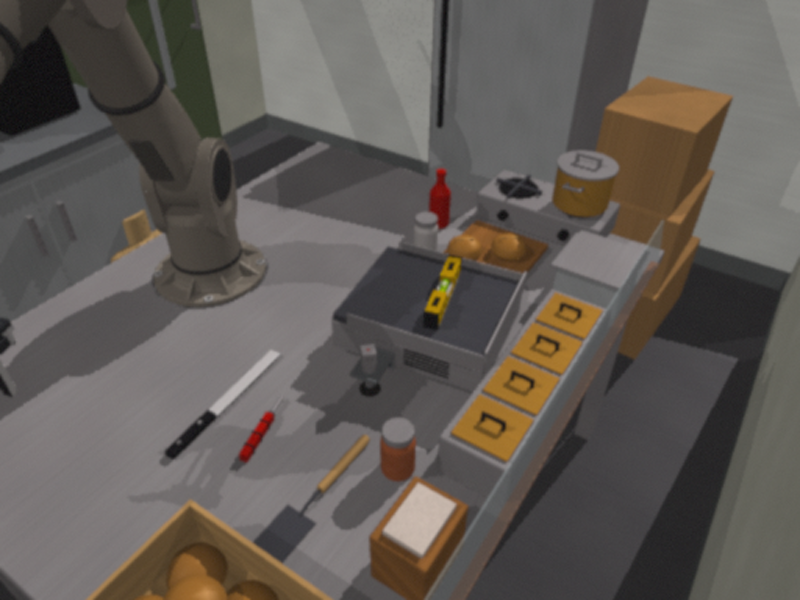

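View pics/top0.png

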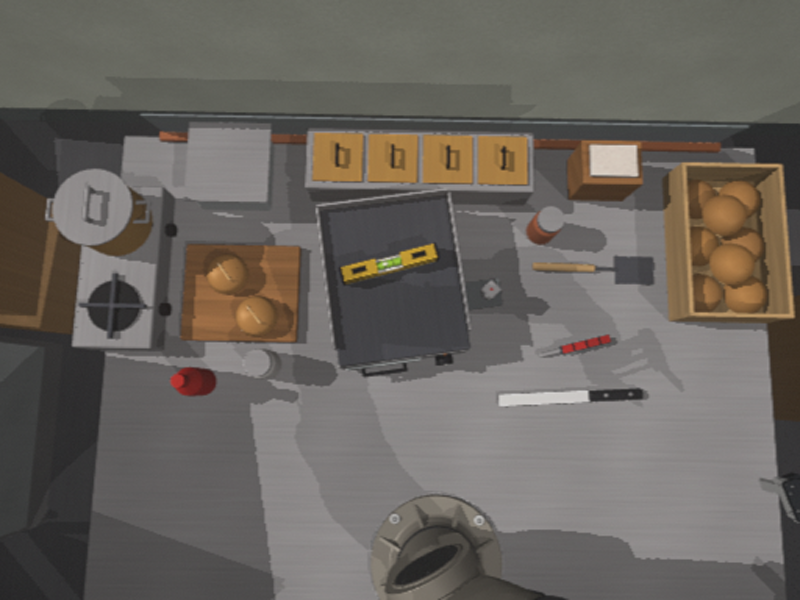

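The scene picture shows the head at about (237,225) native and the bar at (165,278). In the top picture the head is at about (314,185), the bar's rod points to +y, and the level is in the middle of the plate. Next I'll take close-ups of the head, bar and level.

```bash
python3 - <<'E'
from h import *
s=grab_frame("scene"); t=grab_frame("top")
def crop(p,c,r,h,W): 
    i=p["img"][r-h:r+h,c-h:c+h,::-1]; return cv2.resize(i,(W,W),interpolation=cv2.INTER_CUBIC)
a=np.vstack([np.hstack([crop(s,237,232,20,400),crop(t,314,186,20,400)]),np.hstack([crop(s,284,188,28,400),crop(t,249,168,34,400)])])
cv2.imwrite("pics/crops.png",cv2.resize(a,(600,600)))
for p in(s,t):
    w=cloud(p); hsv=cv2.cvtColor(p["img"],cv2.COLOR_RGB2HSV)
    red=((hsv[...,0]<8)|(hsv[...,0]>172))&(hsv[...,1]>150)&(hsv[...,2]>70)
    def fit(m,l):
        q=w[m]; q=q[~np.isnan(q[:,0])]; (cx,cy),sz,_=r=cv2.minAreaRect(q[:,:2].astype(np.float32))
        print(l,m.sum(),np.round(q.mean(0),4),"rect",np.round(cv2.boxPoints(r),3).tolist(),np.round(sz,3)); 
        u=np.linalg.svd(q[:,:2]-q[:,:2].mean(0),full_matrices=False)[2][0]; print("  dir deg",np.degrees(np.arctan2(u[1],u[0])))
    reg=(w[...,0]>.4)&(w[...,0]<.55)&(w[...,1]>-.42)&(w[...,1]<-.2)
    fit(red&reg,"handle"); fit(reg&(w[...,2]>.004)&(w[...,0]>.43),"bar all")
    hd=(np.abs(w[...,0]-.575)<.035)&(np.abs(w[...,1]+.103)<.03)&(w[...,2]>.105); 
    fit(hd&(w[...,2]>.109),"headtop"); print(np.nanpercentile(w[...,2][hd],[50,90]))
    yel=(hsv[...,0]>18)&(hsv[...,0]<34)&(hsv[...,1]>150)&(hsv[...,2]>90)&(np.abs(w[...,0]-.62)<.12)&(np.abs(w[...,1]-.1)<.15)&(w[...,2]>.15)
    fit(yel,"level")
    pl=(np.abs(w[...,0]-.58)<.12)&(np.abs(w[...,1]-.08)<.08)&(w[...,2]<.13)&(w[...,2]>.1); q=w[pl]
    A=np.c_[q[:,:2],np.ones(len(q))]; print("plate plane",np.linalg.lstsq(A,q[:,2],rcond=None)[0])
E
```

```text
handle 215 [ 0.4778 -0.3332  0.0197] rect [[0.4519999921321869, -0.27900001406669617], [0.47999998927116394, -0.3840000033378601], [0.49799999594688416, -0.3799999952316284], [0.4699999988079071, -0.27399998903274536]] [0.018 0.109]
  dir deg 104.35195420635199
bar all 389 [ 0.4783 -0.322   0.0158] rect [[0.42899999022483826, -0.41499999165534973], [0.5450000166893005, -0.4180000126361847], [0.550000011920929, -0.20900000631809235], [0.43299999833106995, -0.20600000023841858]] [0.209 0.117]
  dir deg -78.07350388803243
headtop 73 [ 0.5777 -0.1037  0.1139] rect [[0.5550000071525574, -0.0949999988079071], [0.574999988079071, -0.12399999797344208], [0.5979999899864197, -0.1080000028014183], [0.578000009059906, -0.07900000363588333]] [0.028 0.035]
  dir deg -56.68053113582806
[0.11375194 0.11637339]
level 264 [0.6221 0.1102 0.1588] rect [[0.578000009059906, 0.2070000022649765], [0.6330000162124634, 0.010999999940395355], [0.6629999876022339, 0.01899999938905239], [0.6079999804496765, 0.2150000035762787]] [0.031 0.203]
  dir deg 105.81262368191491
plate plane [0.00046521 0.00682554 0.1166
[... 414 characters left out ...]
929, -0.2029999941587448], [0.4320000112056732, -0.20200000703334808]] [0.218 0.119]
  dir deg -86.39889303914102
headtop 68 [ 0.5745 -0.1024  0.1138] rect [[0.5569999814033508, -0.10199999809265137], [0.5759999752044678, -0.12099999934434891], [0.593999981880188, -0.10300000011920929], [0.5740000009536743, -0.08399999886751175]] [0.025 0.027]
  dir deg 136.544719528334
[0.11350329 0.11644944]
level 368 [0.6194 0.1097 0.1582] rect [[0.578000009059906, 0.20100000500679016], [0.6320000290870667, 0.013000000268220901], [0.6610000133514404, 0.02199999988079071], [0.6079999804496765, 0.20900000631809235]] [0.031 0.195]
  dir deg -74.28795961633384
plate plane [-0.00108545  0.00772205  0.11625674]
```

View pics/crops.png

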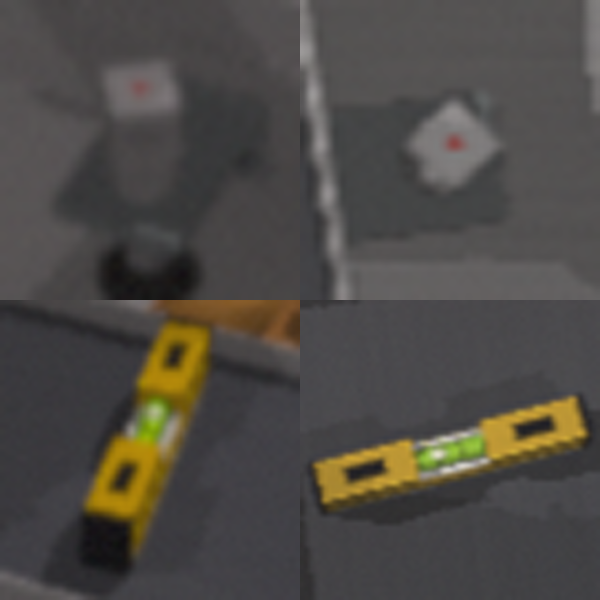

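```bash
python3 - <<'E'
from h import *
s=grab_frame("scene"); t=grab_frame("top")
def crop(p,c,r,h,W):
    i=p["img"][r-h:r+h,c-h:c+h,::-1].astype(float); lo,hi=np.percentile(i,[1,99.5]); i=np.clip((i-lo)/(hi-lo),0,1)**.6*255
    return cv2.resize(i.astype(np.uint8),(W,W),interpolation=cv2.INTER_CUBIC)
cv2.imwrite("pics/head.png",np.hstack([crop(s,236,232,14,400),crop(t,314,186,12,400)]))
for p in(s,t):
    w=cloud(p)
    for o in outline_of(p,"spice_jar")[:2]:
        q=w[o["region"]]; q=q[q[:,2]>.1]; print("jar",o["score"],q.shape,np.nanmedian(q,0),(np.nanpercentile(q,2,0)+np.nanpercentile(q,98,0))/2)
    m=(w[...,2]>.125)&(w[...,2]<.15)&(w[...,1]<-.01)&(w[...,1]>-.12)&(w[...,0]>.42)&(w[...,0]<.8); q=w[m]
    if len(q)>5: k=np.polyfit(q[:,0],q[:,1],1); print("rim -y: y=%.4f+%.3f x"%(k[1],k[0]),np.degrees(np.arctan(k[0])),len(q), "dist head",(.576*k[0]+k[1]+.103)/np.hypot(1,k[0]))
# IK sweep
H=np.array([.576,-.103,.103])
for side in (1,-1):
  for a in (-45,-75,-105,-140):
    d=np.array([np.cos(np.radians(a)),np.sin(np.radians(a)),0]); y=np.array([0,0,-1.]); z=side*np.cross(y,d); R=np.c_[np.cross(y,z),y,z]
    for r in(.069,.14):
        q=inverse_kinematics(H+d*r-[0,0,.009],R); print(side,a,r,None if q is None else np.round(q,2))
E
```

```text
jar 0.92 (304, 3) [ 0.73480532 -0.23675259  0.11010236] [ 0.73408082 -0.23398375  0.10755502]
rim -y: y=-0.1311+0.152 x 8.648384909280873 259 dist head 0.058877411072062256
jar 0.66 (228, 3) [ 0.73088217 -0.23222816  0.10928716] [ 0.73095802 -0.23243851  0.10834699]
jar 0.48 (0, 3) [nan nan nan] [nan nan nan]
rim -y: y=-0.1319+0.155 x 8.835707267246178 156 dist head 0.05995402620671566
1 -45 0.069 [ 0.13  0.49  0.01  1.78 -0.01  0.88 -2.21]
1 -45 0.14 [ 0.15  0.58  0.07  1.63 -0.05  0.94 -2.12]
1 -75 0.069 [ 0.08  0.45  0.13  1.84 -0.07  0.85 -2.64]
1 -75 0.14 [ 0.13  0.51  0.19  1.75 -0.12  0.89 -2.51]
1 -105 0.069 [-0.64  0.77  1.21  1.96 -0.85  1.05 -2.44]
1 -105 0.14 [-0.51  0.78  1.21  1.94 -0.85  1.06 -2.32]
1 -140 0.069 [ 0.96  0.55 -1.03  1.96  0.57  0.96  1.92]
1 -140 0.14 [ 1.1   0.48 -1.02  2.04  0.52  0.91  2.06]
-1 -45 0.069 [ 0.58  0.55 -0.59  1.75  0.37  0.95  0.62]
-1 -45 0.14 [ 0.56  0.63 -0.53  1.6   0.36  1.01  0.71]
-1 -75 0.069 [ 0.55  0.5  -0.5   1.81  0.29  0.91  0.19]
-1 -75 0.14 [ 0.58  0.54 -0.42  1.72  0.26  0.94  0.32]
-1 -105 0.069 [ 0.5   0.43 -0.39  1.89  0.21  0.86 -0.26]
-1 -105 0.14 [ 0.57  0.43 -0.33  1.88  0.18  0.86 -0.11]
-1 -140 0.069 [ 0.42  0.36 -0.31  1.99  0.15  0.81 -0.86]
-1 -140 0.14 [ 0.49  0.31 -0.27  2.07  0.11  0.78 -0.72]
  return np.nanmean(a, axis, out=out, keepdims=keepdims)
  return np.nanmean(a, axis, out=out, keepdims=keepdims)
```

View pics/head.png

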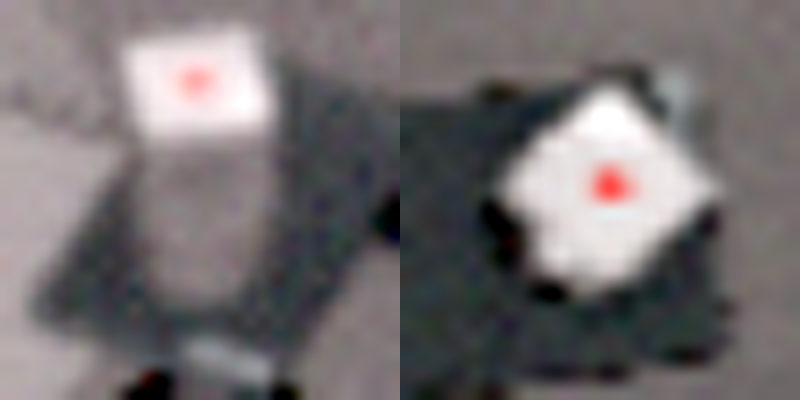

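Enlarged, the head is a diamond of about 45° at native (313,186) in the top picture. The hole isn't obvious on the face towards the scene camera (236,230), so I'll check the raw values and the depth there.

```bash
python3 - <<'E'
from h import *
np.set_printoptions(linewidth=200)
ss=[grab_frame("scene") for _ in range(6)]; tt=[grab_frame("top") for _ in range(6)]
s=ss[0]; im=np.mean([p["img"].astype(float) for p in ss],0); 
print(im[222:250,226:248].mean(-1).astype(int))
w=np.nanmean([cloud(p) for p in ss],0)
d=np.array([np.cos(-np.pi/4),np.sin(-np.pi/4)])
dist=((w[...,:2]-[.576,-.103])@d*1000); print("dist along -45 (mm)"); print(np.nan_to_num(dist[222:246,228:246],nan=-999).astype(int))
print("z"); print(np.nan_to_num(w[222:246,228:246,2]*1000,nan=-999).astype(int))
print("headcentre pix",proj(s,np.array([[.576,-.103,.117],[.586,-.113,.103],[.586,-.113,.089]])))
im=np.mean([p["img"].astype(float) for p in tt],0); print(im[178:196,304:324].mean(-1).astype(int))
E
```

```text
[[ 77  74  72  71  81 100 107 108 106 105 106 108 108 101  78  65  63  66  67  68  69  69]
 [ 77  76  74  71  77  99 108 109 104  97 100 107 111 109  87  67  61  61  63  63  65  68]
 [ 76  75  75  72  75  93 106 109 106 101 104 109 113 115  95  69  60  59  60  59  60  63]
 [ 70  73  75  72  72  88 104 109 109 107 108 111 115 115  99  71  58  58  58  58  59  60]
 [ 71  70  71  68  69  83  99 105 105 104 104 105 104 101  89  68  58  57  56  57  58  59]
 [ 78  75  72  70  69  73  87  90  89  87  86  85  83  82  75  63  57  57  56  58  57  57]
 [ 83  81  80  78  74  67  74  76  76  73  73  73  73  73  70  61  56  57  56  57  56  57]
 [ 84  84  83  79  70  64  70  71  70  68  68  69  68  71  69  60  57  56  56  56  56  57]
 [ 84  84  80  72  64  63  69  70  67  66  68  68  69  71  69  61  57  55  57  57  56  56]
 [ 84  82  75  64  59  63  69  71  70  68  69  69  70  72  70  62  57  57  56  56  56  55]
 [ 84  79  68  59  57  63  68  71  71  71  71  71  72  72  68  61  57  56  57  56  56  55]
 [ 80  73  62  57  56  62  67  71  71  71  71  71  73  71  65  59  57  56  56  56  56  55]
 [ 75  6
[... 6448 characters left out ...]
 69  65  64  70 101 116 120 124 124 123 114  92  72  66  68  78  83  82]
 [ 68  69  68  65  60  70  96 117 115 117 122 115  95  74  67  68  72  79  83  82]
 [ 69  69  68  68  66  68  75  88  93  99 106  94  75  68  67  68  70  79  83  83]
 [ 68  68  68  68  69  66  62  63  75  81  71  67  67  68  68  69  70  77  81  82]
 [ 68  68  68  68  68  68  68  67  66  68  66  67  67  68  68  68  68  70  77  82]
 [ 68  68  68  68  68  68  69  68  67  67  68  68  69  68  69  68  69  74  81  84]
 [ 69  69  68  68  68  68  69  69  68  68  68  68  68  68  68  68  68  72  79  83]
 [ 69  69  68  68  68  68  68  68  69  69  68  68  69  68  66  66  68  77  82  83]]<stdin>:6: RuntimeWarning: Mean of empty slice
```

The depth shows the hole on the -45° face (rows 229–230, cols 235–238 read deeper). So the rod goes in along about 135°, and the clockwise sweep runs away from the griddle. The spice jar sits close to the bar's approach line, so I'll come in yawed and straighten as the rod enters. First I'll refine the face and probe the head's top for its height.

```bash
cat >> h.py <<'E'
def down(a_deg):   # tool down, handle direction a (from head to handle); bar x = -d
    d=np.array([np.cos(np.radians(a_deg)),np.sin(np.radians(a_deg)),0]); y=np.array([0,0,-1.]); z=-np.cross(y,d)
    return np.c_[np.cross(y,z),y,z]
E
python3 - <<'E'
from h import *
s=[grab_frame("scene") for _ in range(5)]; w=np.mean([cloud(p) for p in s],0)
sub=w[222:236,230:243].reshape(-1,3)
d=np.array([1,-1,0])/2**.5; C=np.array([.576,-.103,0])
D=(sub-C)@d; q=sub[(D>.0105)&(D<.0155)&(sub[:,2]<.110)&(sub[:,2]>.087)]
u=np.linalg.svd(q[:,:2]-q[:,:2].mean(0),full_matrices=False)[2][0]; print("face",len(q),np.degrees(np.arctan2(u[1],u[0])),q.mean(0))
t=[grab_frame("top") for _ in range(5)]; im=np.mean([p["img"].astype(float).mean(-1) for p in t],0)
w2=np.mean([cloud(p) for p in t],0)
# head top centre & orientation by fitting a projected square to the top picture and scene picture
from scipy.optimize import minimize
ims=np.mean([p["img"].astype(float).mean(-1) for p in s],0)
def mask(p,x,y,a,z,sub=8):
    c=np.array([[1,1],[1,-1],[-1,-1],[-1,1]])*.014; R=np.array([[np.cos(a),-np.sin(a)],[np.sin(a),np.cos(a)]])
    P=np.c_[c@R.T+[x,y],np.full(4,z)]; m=np.zeros((384,512),np.uint8)
    cv2.fillPoly(m,[np.round(proj(p,P)*256).astype(np.int32)],255,cv2.LINE_AA,8); return cv2.GaussianBlur(m.astype(float)/255,(0,0),.7)
for name,p,I,box in(("top",t[0],im,(slice(178,192),slice(305,322))),("scene",s[0],ims,(slice(214,227),slice(227,246)))):
    def cost(v):
        m=mask(p,v[0]*.01,v[1]*.01,v[2],.1155)[box].ravel(); A=np.c_[m,np.ones(m.size)]
        r=np.linalg.lstsq(A,I[box].ravel(),rcond=None); return float(r[1][0]) if len(r[1]) else 1e9
    b=min((minimize(cost,[57.5+dx,-10.2+dy,np.radians(a)],method="Nelder-Mead",options=dict(xatol=1e-3,initial_simplex=np.array([[57.5+dx,-10.2+dy,np.radians(a)],[58.2,-10.2,np.radians(a)],[57.5,-9.6,np.radians(a)],[57.5,-10.2,np.radians(a+15)]]))) for a in(30,45,60) for dx,dy in((0,0.1),(.3,.3))),key=lambda r:r.fun)
    print(name,b.x[:2]/100,np.degrees(b.x[2])%90,b.fun)
H=np.array([.5755,-.1025])
fingers.gripper_to(0.0,20)
R=down(-75.3)
env.movep([.45,-.45,.25],R) if False else None
env.movep([*H,.16],R); print(env.get_time())
print(env.movel([*H,.105],velocity=.03,until_force=2),env.get_eef_pos(),env.get_contact_force(),env.get_time())
p=grab_frame("top"); save(p,"probe")
env.movel([*H,.19],velocity=.2); fingers.gripper_to(.6); print(env.get_time())
E
```

```text
face 42 -134.6396283399397 [ 0.58526618 -0.11213484  0.09740396]
top [ 0.57618877 -0.103569  ] 37.24823376620984 16395.93952166611
scene [ 0.57603033 -0.10245896] 43.133863825460814 5768.13569154288
5.9083
True [ 0.57548012 -0.10250442  0.11437771] [-0.86149144  0.31566161  7.81835484] 7.275
8.8333
```

The probe puts the head's top at 0.1144, so the hole is at z ≈ 0.1005. Now I'll grasp the bar.

```bash
python3 - <<'E'
from h import *
R=down(-75.1); G=np.array([.4735,-.3295])
env.movep([*G,.09],R)
env.movel([*G,.004],velocity=.1)
fingers.gripper_to(0.0,45); print(env.get_gripper_width()*94,env.get_eef_pos(),env.get_time())
env.movel([*G,.20],velocity=.2)
C=np.array([.5761,-.1030]); a=-45.5; yaw=.22
# pre-insert pose high: nose at r=22 on hole axis, bar yawed clockwise
dh=lambda g:np.array([np.cos(np.radians(g)),np.sin(np.radians(g))])
nose=C+dh(a)*.022; g=a-np.degrees(yaw); P=nose+dh(g)*.107
env.movep([*P,.20],down(g)); print(env.get_time(),env.get_eef_pos(),env.get_contact_force())
ps=grab_frame("scene"); pt=grab_frame("top")
for n,p in(("s",ps),("t",pt)):
    pr=proj(p,np.array([[*nose,.207],[*C,.114]])); print(n,pr)
    c,r=np.round(pr.mean(0)).astype(int); i=p["img"][max(r-40,0):r+40,c-40:c+40,::-1]; cv2.imwrite(f"pics/c_{n}.png",cv2.resize(i,(400,400),interpolation=cv2.INTER_CUBIC))
cv2.imwrite("pics/held.png",np.hstack([cv2.imread("pics/c_s.png"),cv2.imread("pics/c_t.png")]))
E
```

```text
17.883078139754968 [ 0.47349972 -0.32952856  0.00405175] 11.5667
13.5583 [ 0.64778135 -0.20963764  0.19914392] [ 0.02411787  0.01538066 -0.60030859]
s [[235.40411252 205.75926051]
 [235.09276416 223.6440851 ]]
t [[323.79527001 174.64003677]
 [313.74106195 184.59266382]]
```

View pics/held.png

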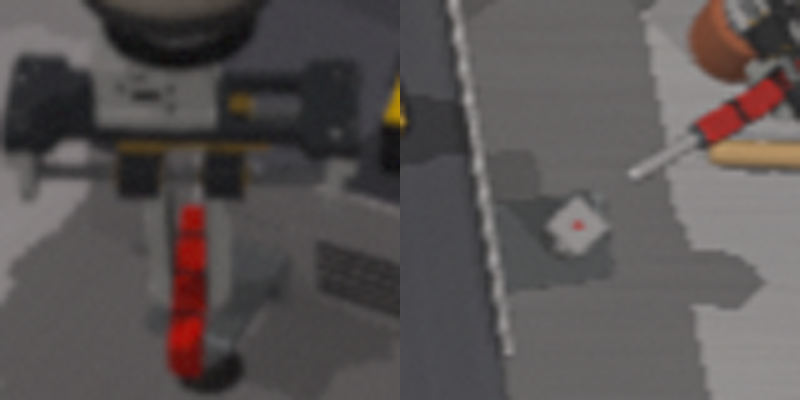

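The bar is held straight at handle centre. In the top picture the nose shows at about (325,175) against a predicted (323.8,174.6), roughly 3 mm short. I'll lower to hole height and measure the rod line beside the head.

```bash
cat >> h.py <<'E'
C=np.array([.5761,-.1030]); A0=-45.5
dh=lambda g:np.array([np.cos(np.radians(g)),np.sin(np.radians(g))])
def rod(g,n=6):
    """rod axis from top picture: points above z 0.085 along handle direction g from TCP"""
    P=env.get_eef_pos()[:2]; pts=[];I=0
    for _ in range(n):
        p=grab_frame("top"); w=cloud(p); pts.append(w); I=I+p["img"].astype(float)/n
    w=np.mean(pts,0); d=dh(g); r=w[...,:2]-P; al=-(r@d); la=r@np.array([-d[1],d[0]])
    m=(al>.05)&(al<.125)&(abs(la)<.012)&(w[...,2]>env.get_eef_pos()[2])
    return w[m],al[m],la[m],p,I
E
python3 - <<'E'
from h import *
g=A0-np.degrees(.22); nose=C+dh(A0)*.024; P=nose+dh(g)*.107
R=down(g)
env.movel([*P,.1005-.0069],R,velocity=.12); print(env.get_time(),env.get_eef_pos(),env.get_contact_force())
q,al,la,p,I=rod(g)
print(len(q),np.round(np.c_[al,la,q[:,2]][np.argsort(al)]*1000,1).tolist())
c,r=np.round(proj(p,np.array([*nose,.1]))).astype(int)
cv2.imwrite("pics/near.png",cv2.resize(np.clip(I[r-16:r+16,c-16:c+16,::-1]*1.5,0,255).astype(np.uint8),(480,480),interpolation=cv2.INTER_CUBIC)); print(c,r,proj(p,np.array([[*nose,.1005],[*C,.1144],[*(nose+dh(g)*.05),.1055]])))
E
```

```text
14.6917 [ 0.6499618  -0.21102161  0.09443745] [-0.43948646 -0.3931747  -0.70145245]
298 [[50.0, -4.0, 111.0], [50.3, -1.0, 535.2], [50.3, 8.7, 530.9], [50.6, 11.8, 529.9], [50.6, 5.4, 533.0], [50.6, 0.6, 109.6], [50.7, 2.1, 534.6], [50.8, -4.3, 537.8], [51.4, -9.2, 537.8], [51.7, -6.1, 536.9], [51.9, -6.9, 111.2], [52.0, -3.0, 536.2], [52.2, 9.8, 530.6], [52.2, 3.4, 533.7], [52.3, 6.6, 532.5], [52.5, 0.1, 535.8], [52.7, -11.1, 537.8], [53.0, 4.8, 114.3], [53.1, -2.4, 111.7], [53.1, -9.6, 109.2], [53.4, -8.1, 538.0], [53.6, 2.3, 109.8], [53.8, -5.0, 537.4], [53.9, -1.8, 536.2], [54.2, 6.9, 108.6], [54.2, 10.9, 531.0], [54.3, 1.3, 535.5], [54.6, 10.8, 524.5], [54.7, 10.8, 517.1], [54.7, 4.4, 535.1], [54.8, -10.0, 538.2], [54.8, -5.2, 111.6], [54.9, 10.8, 509.9], [54.9, 7.5, 534.0], [55.3, 10.7, 503.1], [55.3, -0.5, 109.7], [55.3, -7.0, 538.0], [55.7, -3.9, 537.3], [55.7, 4.1, 107.5], [55.8, 8.9, 531.6], [55.9, -11.9, 538.0], [56.0, 2.5, 535.0], [56.1, -0.8, 536.8], [56.1, 8.8, 517.5], [56.2, 8.8, 510.0], [56.2, 5.6, 534.1], [56.2, 8.8, 525.3], [56.5, 8.8, 502.9], [56.7, -3.3, 108.0], [
[... 4566 characters left out ...]
105.5], [89.2, 0.7, 106.9], [90.7, -2.1, 105.7], [91.4, 2.5, 104.2], [91.8, -4.8, 103.1], [94.0, -0.5, 107.6], [94.3, -3.0, 101.7], [96.1, 1.4, 104.6], [98.0, -1.5, 104.8], [98.6, 3.2, 103.0], [99.8, -4.3, 104.7], [101.2, 0.1, 106.3], [102.9, -2.7, 105.7], [103.4, 2.0, 103.7], [103.9, -5.4, 102.7], [105.8, -1.0, 106.2], [106.5, -3.6, 101.7], [118.3, -11.3, 116.5], [118.9, -6.7, 114.6], [119.6, -2.1, 113.4], [120.7, 2.4, 113.5], [120.7, -9.5, 115.1], [121.6, 7.0, 113.1], [121.8, -5.0, 115.3], [122.6, -0.4, 114.1], [123.1, -7.7, 113.0], [123.7, 4.1, 114.1], [124.1, -3.2, 112.7], [124.5, 8.6, 113.3]]
318 180 [[318.21308564 180.37103034]
 [313.76077023 184.57243143]
 [331.20877609 172.51352297]]
```

View pics/near.png

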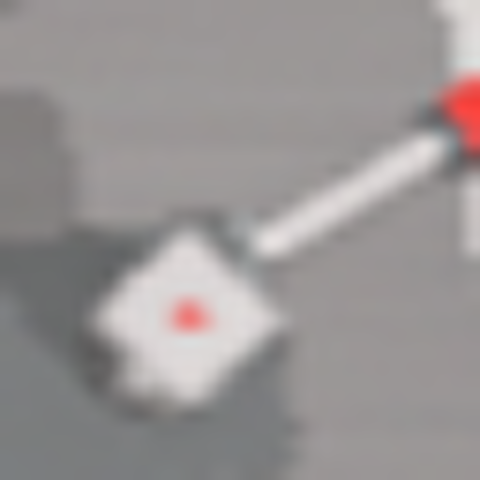

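The nose is about 107 mm ahead of the grip as expected, and the rod sits about 0.7 mm off to one side. I'll correct that and insert, straightening as the rod goes in and watching the force.

```bash
cat >> h.py <<'E'
N0=np.array([-np.sin(np.radians(A0)),np.cos(np.radians(A0))])
LAT=.0007; ZT=.1004-.0070
def bar_pose(p,yaw,lat=LAT,z=ZT):
    """TCP for insertion depth p (m past the face) with the handle yawed clockwise"""
    g=A0-np.degrees(yaw); h=max(p,0)/2
    M=C+dh(A0)*(.014-p+h)+N0*lat
    return [*(M+dh(g)*(.107-h)),z],down(g)
E
python3 - <<'E'
from h import *
print(env.get_eef_pos(),env.get_contact_force())
for p,yaw in((-.009,.22),(.004,.22),(.008,.14),(.012,.06),(.016,.0)):
    P,R=bar_pose(p,yaw); s=env.movel(P,R,velocity=.04,until_force=12)
    e=env.get_eef_pos()-P; print(p,s,np.round(e*1000,2),np.round(env.get_contact_force(),1),round(env.get_time(),2))
    if s: break
E
```

```text
[ 0.64962575 -0.21105221  0.09403801] [ 0.22333567  0.00709185 -2.20457083]
-0.009 False [-0.02  0.12  0.04] [ 0.6  0.5 -1.9] 15.24
0.004 False [-0.02  0.11  0.16] [ 0.5 -0.2 -1.2] 15.72
0.008 False [ 0.05 -0.06 -0.08] [-0.4 -0.7 -1.3] 16.09
0.012 False [-0.09 -0.24 -0.06] [ 0.  -0.1 -1. ] 16.47
0.016 False [-0.04 -0.1  -0.  ] [ 0.3 -0.1 -2.2] 16.79
```

```bash
python3 - <<'E'
from h import *
for p in(.030,.0515,.054):
    P,R=bar_pose(p,0); s=env.movel(P,R,velocity=.05,until_force=10)
    e=env.get_eef_pos()-P; print(p,s,np.round(e*1000,2),np.round(env.get_contact_force(),1),round(env.get_time(),2))
    if s: break
env.dwell(.3)
t=grab_frame("top"); s=grab_frame("scene")
def cr(p,X,h):
    c,r=np.round(proj(p,X)).astype(int); return cv2.resize(np.clip(p["img"][r-h:r+h,c-h:c+h,::-1]*1.4,0,255).astype(np.uint8),(400,400),interpolation=cv2.INTER_CUBIC)
cv2.imwrite("pics/in.png",np.hstack([cr(t,np.array([*C,.1]),20),cr(t,np.array([.62,.11,.15]),18)]))
E
```

```text
0.03 False [-0.1   0.11  0.2 ] [-0.5  0.4 -1.2] 17.23
0.0515 True [-0.06  0.21 -0.02] [ 3.  -2.2 -1.1] 17.7
```

View pics/in.png

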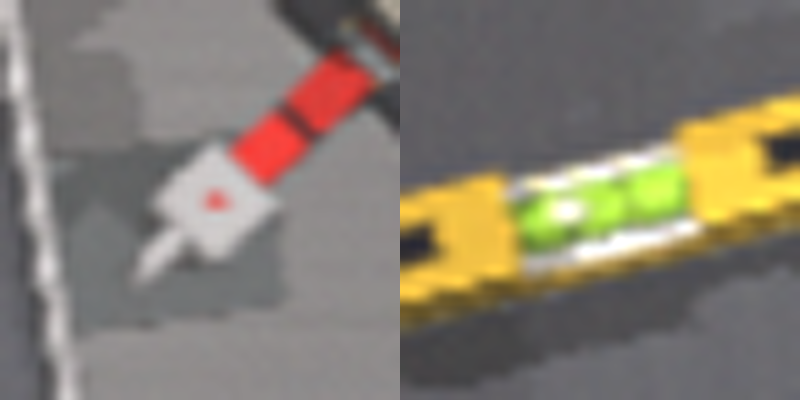

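The rod is through to the shoulder, with the nose out at the far side in the top picture (crop (140,275)). The pale bubble is left of the vial's middle, on the + side. I'll measure a baseline and then turn.

```bash
cat >> h.py <<'E'
LC=np.array([.6200,.1120]); LX=np.array([np.cos(np.radians(105.4)),np.sin(np.radians(105.4))]); LY=np.array([-LX[1],LX[0]])
S=np.arange(-45,45.1,1)*.001
def strip(cam_name,n=6,z=.155,half=.004):
    I=0
    for _ in range(n):
        p=grab_frame(cam_name); I=I+p["img"].astype(np.float32)/n
    out=0; L=np.linspace(-half,half,5)
    for l in L:
        X=np.c_[LC+np.outer(S,LX)+l*LY,np.full(len(S),z)]; uv=proj(p,X).astype(np.float32)
        out=out+cv2.remap(I,uv[None,:,0],uv[None,:,1],cv2.INTER_CUBIC)[0]/len(L)
    return out
def turn(th0,th1,r=None):
    n=max(1,int(np.ceil(abs(th1-th0)/.2)))
    for th in np.linspace(th0,th1,n+1)[1:]:
        g=A0-np.degrees(th); P=C+dh(g)*.0698
        nn=np.array([-np.sin(np.radians(g)),np.cos(np.radians(g))])
        env.movel([*(P+nn*LAT),ZT+.0026*th],down(g),velocity=.05)
E
python3 - <<'E'
from h import *
np.set_printoptions(linewidth=220)
res=[]
for th in(0,.5):
    if th: turn(0,th); env.dwell(1.2); print("t",env.get_time(),np.round(env.get_contact_force(),1))
    for n in("top","scene"): res.append(strip(n))
print("S then top0,scene0,top.5,scene.5 (RGB)")
for i in range(5,86,2): print(int(round(S[i]*1000)),*[r[i].astype(int).tolist() for r in res])
E
```

```text
t 21.0417 [ 1.7 -2.2 -4.4]
S then top0,scene0,top.5,scene.5 (RGB)
-40 [193, 155, 53] [143, 110, 9] [187, 150, 52] [132, 102, 10]
-38 [194, 155, 53] [160, 123, 9] [184, 147, 52] [150, 115, 9]
-36 [196, 156, 54] [171, 131, 9] [183, 146, 51] [161, 123, 9]
-34 [198, 157, 54] [175, 134, 9] [183, 146, 51] [165, 126, 9]
-32 [199, 158, 54] [177, 136, 9] [184, 145, 51] [167, 127, 9]
-30 [193, 155, 53] [179, 138, 9] [179, 143, 50] [166, 127, 9]
-28 [177, 150, 53] [178, 139, 9] [168, 142, 49] [163, 126, 9]
-26 [151, 151, 55] [177, 142, 10] [153, 148, 51] [161, 127, 10]
-24 [136, 164, 58] [174, 146, 10] [137, 158, 54] [160, 131, 11]
-22 [141, 183, 62] [169, 150, 14] [131, 167, 57] [157, 136, 15]
-20 [147, 192, 63] [160, 155, 20] [132, 172, 58] [152, 143, 20]
-18 [147, 190, 62] [152, 159, 25] [134, 172, 58] [146, 149, 25]
-16 [148, 191, 62] [143, 161, 29] [135, 174, 58] [138, 152, 29]
-14 [146, 188, 63] [135, 161, 30] [135, 173, 59] [130, 152, 30]
-12 [139, 178, 62] [128, 156, 29] [131, 167, 58] [124, 150, 29]
-10 [128, 162, 59] [120, 150, 28] [122, 154, 55] [118, 145, 29]
-8 [121, 153, 56] [116,
[... 834 characters left out ...]
] [128, 166, 53] [112, 134, 37]
20 [110, 144, 49] [100, 116, 34] [120, 157, 52] [101, 121, 21]
22 [105, 130, 47] [93, 105, 19] [107, 137, 48] [94, 109, 13]
24 [114, 118, 44] [91, 96, 8] [107, 119, 43] [91, 98, 8]
26 [140, 122, 45] [95, 90, 6] [131, 121, 43] [94, 91, 8]
28 [166, 133, 47] [104, 89, 8] [160, 132, 46] [100, 88, 9]
30 [174, 138, 49] [114, 91, 9] [173, 139, 49] [110, 89, 9]
32 [172, 137, 49] [125, 97, 10] [174, 138, 49] [120, 94, 10]
34 [171, 137, 49] [136, 104, 10] [172, 138, 49] [130, 101, 10]
36 [171, 137, 49] [146, 112, 10] [172, 138, 49] [141, 108, 10]
38 [172, 137, 49] [152, 116, 10] [172, 138, 49] [149, 114, 10]
40 [173, 138, 49] [155, 118, 10] [173, 139, 49] [153, 117, 10]
```

The blue channel gives the bubble clearly: about +9.3 mm at the start and about +6.8 mm after the first half radian, part of which was play. The -8 line shows at S≈-8.3, so the zero is good. Continuing the turn.

```bash
cat >> h.py <<'E'
def bub():
    out=[]
    for n in("top","scene"):
        r=strip(n,5); m=abs(S)<.024; b=r[m,2]; b=np.maximum(b-b.min()-.25*(b.max()-b.min()),0)
        g=r[:,1]; out.append(round(float((b*S[m]).sum()/b.sum()*1000),2)); 
        if n=="top": gg=r[m][:,1]; print("green top",dict(zip((S[m]*1000).round().astype(int)[::2].tolist(),gg[::2].astype(int).tolist())))
    return out
E
python3 - <<'E'
from h import *
turn(.5,1.15); env.dwell(1.0); print(bub(),env.get_time(),np.round(env.get_contact_force(),1),np.round(env.get_joints(),2))
E
```

```text
green top {-23: 175, -21: 188, -19: 193, -17: 194, -15: 193, -13: 194, -11: 188, -9: 175, -7: 157, -5: 150, -3: 160, -1: 173, 1: 185, 3: 191, 5: 182, 7: 164, 9: 148, 11: 149, 13: 164, 15: 172, 17: 172, 19: 164, 21: 148, 23: 123}
[2.52, 4.08] 24.6417 [ 0.1  6.  -3.3] [ 0.47  0.41 -0.35  1.91  0.18  0.85 -0.35]
```

```bash
python3 - <<'E'
from h import *
turn(1.15,1.5); env.dwell(1.2); print(bub(),env.get_time(),np.round(env.get_contact_force(),1))
def rect(n,k=6):
    I=0
    for _ in range(k):
        p=grab_frame(n); I=I+p["img"].astype(np.float32)/k
    s=np.linspace(-.05,.05,800); l=np.linspace(.012,-.012,190); ss,ll=np.meshgrid(s,l)
    X=np.concatenate([LC+ss[...,None]*LX+ll[...,None]*LY,np.full(ss.shape+(1,),.155)],-1); uv=proj(p,X).astype(np.float32)
    im=np.clip(cv2.remap(I,uv[...,0],uv[...,1],cv2.INTER_CUBIC)*1.2,0,255).astype(np.uint8)[...,::-1].copy()
    for v in(-26,-8,0,8,26): c=int((v/100+.5)*800); im[:12,c-1:c+1]=(255,0,255)
    return im
cv2.imwrite("pics/vial.png",np.vstack([rect("top"),rect("scene")]))
E
```

```text
green top {-23: 167, -21: 182, -19: 192, -17: 194, -15: 194, -13: 195, -11: 188, -9: 171, -7: 155, -5: 157, -3: 181, -1: 197, 1: 200, 3: 200, 5: 189, 7: 171, 9: 154, 11: 153, 13: 168, 15: 179, 17: 176, 19: 166, 21: 149, 23: 124}
[0.22, 1.98] 27.125 [ 0.2  5.6 -3.4]
```

View pics/vial.png

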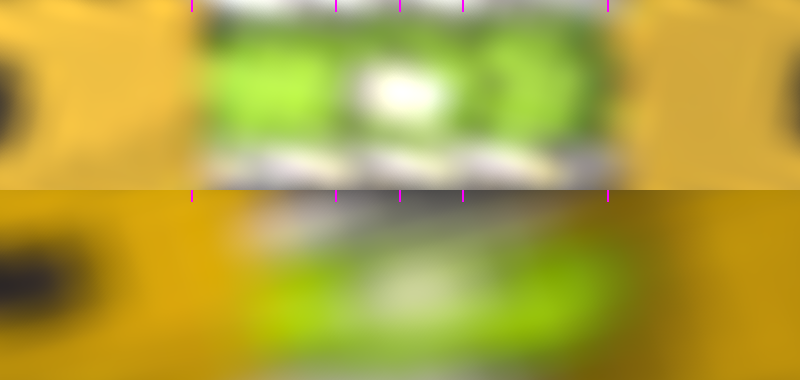

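The vial is clear in the top strip: the bright bubble spans px 350–465, about -6 to +8 mm. The highlight could bias a centroid, so I'll look at the blue profile's half-level edges.

```bash
python3 - <<'E'
from h import *
for n in("top","scene"):
    r=strip(n,6)
    print(n,"B",{int(round(s*1000)):[int(v) for v in c] for s,c in zip(S[11:80:2],r[11:80:2])})
    for half in(.25,.5,.7):
        b=r[:,2]; m=abs(S)<.02; lo=np.percentile(b[m],10); th=lo+half*(b[m].max()-lo); f=np.linspace(-.02,.02,4001); k=np.where(np.interp(f,S,b)>th)[0]; print(half,f[k[0]]*1000,f[k[-1]]*1000,(f[k[0]]+f[k[-1]])*500)
    for l in(-.003,0,.003):
        pass
print(env.get_time())
E
```

```text
top B {-34: [200, 159, 55], -32: [199, 159, 55], -30: [198, 157, 54], -28: [190, 154, 53], -26: [174, 153, 53], -24: [153, 160, 55], -22: [141, 174, 59], -20: [144, 189, 62], -18: [149, 193, 62], -16: [149, 193, 62], -14: [150, 194, 62], -12: [149, 193, 62], -10: [141, 181, 62], -8: [131, 162, 70], -6: [135, 152, 93], -4: [159, 167, 126], -2: [186, 192, 151], 0: [195, 200, 163], 2: [191, 201, 157], 4: [178, 196, 140], 6: [151, 180, 99], 8: [127, 161, 63], 10: [118, 151, 53], 12: [124, 159, 54], 14: [136, 175, 58], 16: [139, 179, 59], 18: [133, 171, 57], 20: [123, 159, 54], 22: [105, 137, 48], 24: [94, 115, 42], 26: [112, 114, 42], 28: [144, 126, 46], 30: [169, 138, 50], 32: [178, 143, 51], 34: [176, 140, 50]}
0.25 -6.839999999999999 6.8400000000000025 1.734723475976807e-15
0.5 -5.07 5.510000000000001 0.22000000000000058
0.7 -3.66 4.4700000000000015 0.40500000000000086
scene B {-34: [163, 125, 9], -32: [175, 134, 9], -30: [180, 137, 9], -28: [181, 138, 9], -26: [181, 140, 9], -24: [180, 141, 7], -22: [177, 143, 12], -20: [172, 147, 18], -18: [167, 153, 23], -16: [159, 158, 27], -14: [150, 162, 28], -12: [141, 163, 29], -10: [133, 160, 36], -8: [128, 155, 49], -6: [128, 151, 65], -4: [133, 150, 82], -2: [142, 156, 97], 0: [151, 163, 106], 2: [155, 166, 109], 4: [154, 166, 105], 6: [148, 163, 95], 8: [138, 156, 81], 10: [128, 149, 66], 12: [120, 143, 48], 14: [115, 141, 32], 16: [115, 143, 20], 18: [114, 143, 11], 20: [111, 140, 7], 22: [107, 134, 9], 24: [103, 123, 9], 26: [99, 110, 10], 28: [98, 100, 10], 30: [102, 93, 10], 32: [109, 92, 10], 34: [119, 95, 10]}
0.25 -8.87 12.650000000000006 1.8900000000000028
0.5 -5.9799999999999995 10.130000000000004 2.0750000000000024
0.7 -4.0 7.780000000000002 1.890000000000001
28.325
```

The vial's edges also seem to have shifted about 1.4 mm, so I'll reference the bubble to the level's own ends (±100 mm) and slots, comparing the earlier raw top picture with now.

```bash
cat >> h.py <<'E'
def level_edges(I,p,z=.160):
    s=np.arange(-.125,.1251,.0005); out=0
    for l in np.linspace(-.004,.004,5):
        uv=proj(p,np.c_[LC+np.outer(s,LX)+l*LY,np.full(len(s),z)]).astype(np.float32)
        out=out+cv2.remap(I,uv[None,:,0],uv[None,:,1],cv2.INTER_LINEAR)[0]/5
    y=out[:,0]-out[:,2]  # yellow-ness
    def cross(a,b,th=None):
        m=(s>=a)&(s<=b); v=y[m]; t=(v.max()+v.min())/2; k=np.where(np.diff(np.sign(v-t)))[0]; 
        return [round(float(1000*(s[m][i]+.0005*(t-v[i])/(v[i+1]-v[i]))),2) for i in k]
    return dict(ends=(cross(-.115,-.085),cross(.085,.115)),slots=(cross(-.085,-.03),cross(.03,.085)),gap=(cross(-.034,-.018),cross(.018,.034)))
E
python3 - <<'E'
from h import *
ps=[grab_frame("top") for _ in range(6)]; I=np.mean([p["img"].astype(np.float32) for p in ps],0).astype(np.float32)
print("probe",level_edges(cv2.imread("pics/probe.png")[...,::-1].astype(np.float32),ps[0]))
print("now",level_edges(I,ps[0]))
q=cloud(ps[0]); hsv=cv2.cvtColor(ps[0]["img"],cv2.COLOR_RGB2HSV)
E
```

```text
probe {'ends': ([-97.73], [97.27]), 'slots': ([-77.64, -48.97], [48.02, 77.26]), 'gap': ([-26.71], [25.91])}
now {'ends': ([-96.57], [98.97]), 'slots': ([-76.08, -47.48], [49.62, 78.53]), 'gap': ([-25.08], [27.51])}
```

```bash
python3 - <<'E'
from h import *
ps=[grab_frame("scene") for _ in range(6)]; I=np.mean([p["img"].astype(np.float32) for p in ps],0).astype(np.float32)
b=cv2.resize(cv2.imread("pics/scene0.png"),(512,384),interpolation=cv2.INTER_AREA)[...,::-1].astype(np.float32)
print("start",level_edges(b,ps[0])); print("now",level_edges(I,ps[0]))
print(env.get_time(),env.get_eef_pos(),env.get_contact_force(),env.get_ft_torque())
E
```

```text
start {'ends': ([-98.43], [98.26]), 'slots': ([-77.05, -48.84], [51.0, 79.71]), 'gap': ([-25.82], [25.72])}
now {'ends': ([-94.29], [101.23]), 'slots': ([-72.49, -44.98], [53.26, 81.09]), 'gap': ([-24.33], [28.45])}
28.925 [ 0.53059609 -0.15539343  0.09723346] [ 0.53586092  6.15955733 -3.09215972] [ 1.33273791 -0.10173007  0.38771712]
```

Referenced to the level's own edges, the bubble reads about -1.0 mm (top) and -1.6 mm (scene). That's inside the lines but on the low side, so I'll back off slightly through the play until it nears zero.

```bash
cat >> h.py <<'E'
def rel(n=3):
    ps=[grab_frame("top") for _ in range(n)]; I=np.mean([p["img"].astype(np.float32) for p in ps],0).astype(np.float32); p=ps[0]
    e=level_edges(I,p); zero=np.mean([np.mean(e["ends"]),(e["slots"][0][0]+e["slots"][1][-1])/2,(e["slots"][0][-1]+e["slots"][1][0])/2,np.mean(e["gap"])])
    r=0
    for l in np.linspace(-.004,.004,5):
        uv=proj(p,np.c_[LC+np.outer(S,LX)+l*LY,np.full(len(S),.155)]).astype(np.float32); r=r+cv2.remap(I,uv[None,:,0],uv[None,:,1],cv2.INTER_CUBIC)[0,:,2]/5
    m=abs(S)<.02; lo=np.percentile(r[m],10); f=np.linspace(-.02,.02,4001); v=np.interp(f,S,r); o=[]
    for h in(.3,.5,.65):
        k=np.where(v>lo+h*(r[m].max()-lo))[0]; o.append((f[k[0]]+f[k[-1]])*500)
    return round(float(np.mean(o)-zero),2),round(float(zero),2)
E
python3 - <<'E'
from h import *
print("before",rel()); th=1.5
for nt in(1.32,1.24,1.16,1.08):
    turn(th,nt); th=nt; env.dwell(.8); b=rel(); print(th,b,np.round(env.get_contact_force(),1),round(env.get_time(),2))
    if b[0]>-.5: break
E
```

```text
before (-0.96, 1.18)
1.32 (-1.01, 1.2) [ 0.8 -0.5 -0.9] 30.43
1.24 (-1.06, 1.19) [-3.5  1.1 -1.2] 31.63
1.16 (-0.62, 1.06) [-5.2  2.2 -0.2] 32.84
1.08 (-0.15, 1.04) [-5.2 -0.6 -0.3] 34.05
```

The bubble is about -0.15 mm and settled. I'll unload to the middle of the play, let go, check again, then move over the level.

```bash
python3 - <<'E'
from h import *
turn(1.08,1.19); print(np.round(env.get_contact_force(),1))
fingers.gripper_to(.45); P=env.get_eef_pos(); env.movel([P[0],P[1],.24],velocity=.2)
print(env.get_time(),np.round(env.get_contact_force(),1))
fingers.gripper_to(.75)
L=LC+.0011*LX
y=np.array([0,0,-1.])
best=None
for sg in(1,-1):
    z=sg*np.array([*LX,0]); R=np.c_[np.cross(y,z),y,z]; q=inverse_kinematics([*L,.24],R)
    if q is not None:
        c=abs(np.array(q)-env.get_joints()).max(); print(sg,np.round(q,2),c)
        if best is None or c<best[0]: best=(c,R)
np.save("R.npy",best[1])
env.movep([*L,.24],best[1]); 
print(env.get_time()); t=grab_frame("top"); s=grab_frame("scene")
def cr(p,X,h):
    c,r=np.round(proj(p,X)).astype(int); return cv2.resize(p["img"][r-h:r+h,c-h:c+h,::-1],(400,400),interpolation=cv2.INTER_CUBIC)
cv2.imwrite("pics/rel.png",np.hstack([cr(t,np.array([.58,-.1,.1]),36),cr(s,np.array([.6,.05,.15]),60)]))
E
```

```text
[-0.5 -0.5 -0.8]
35.8 [ 0.5  0.3 -0.8]
1 [ 0.32  0.43 -0.81  1.63  0.33  1.22  1.28] 1.602567036520382
-1 [ 0.01  0.35 -0.38  1.65  0.14  1.16 -1.7 ] 1.3815146622109578
37.7333
```

View pics/rel.png

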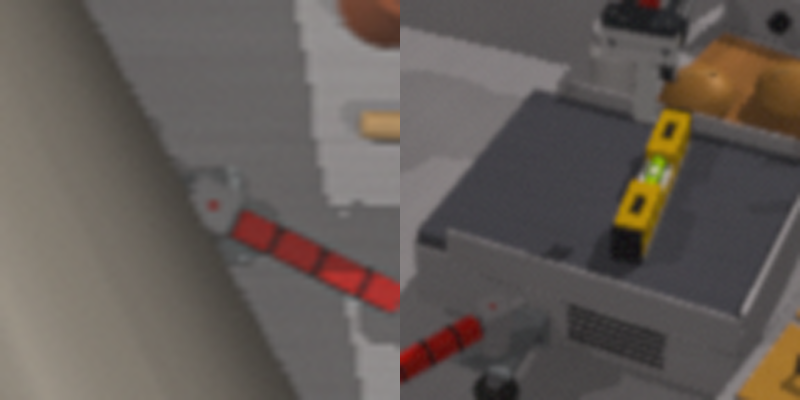

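The bar is free of the fingers and stays in the hole, the level is upright on the plate, and the gripper is above it. Now I'll press.

```bash
python3 - <<'E'
from h import *
R=np.load("R.npy"); L=LC+.0011*LX
env.movel([*L,.174],R,velocity=.12); env.dwell(.3); f0=env.get_contact_force()[2]; print("free",f0)
print(env.movel([*L,.150],R,velocity=.015,until_force=6),env.get_eef_pos(),env.get_contact_force(),env.get_time())
env.dwell(1.); print(np.round(env.get_contact_force(),1),env.get_eef_pos(),env.get_time())
import pickle
t=grab_frame("top"); s=[grab_frame("scene") for _ in range(4)]
I=np.mean([p["img"].astype(np.float32) for p in s],0).astype(np.float32); p=s[0]
print(level_edges(I,p))
def cr(p,I,X,h):
    c,r=np.round(proj(p,X)).astype(int); return cv2.resize(np.clip(I[r-h:r+h,c-h:c+h,::-1],0,255).astype(np.uint8),(400,400),interpolation=cv2.INTER_CUBIC)
cv2.imwrite("pics/press.png",np.hstack([cr(p,I,np.array([*L,.16]),30),cr(t,t["img"],np.array([*C,.1]),36)]))
E
```

```text
free 0.6689115285524067
True [0.61971023 0.1130823  0.1603908 ] [-1.42479691 -0.03698899  8.92511779] 39.7917
[-1.7 -0.6  7.7] [0.61971048 0.11303024 0.16038203] 40.7917
{'ends': ([-94.79], [85.63, 103.58]), 'slots': ([-72.05], [40.4]), 'gap': ([-31.77], [24.56])}
```

View pics/press.png

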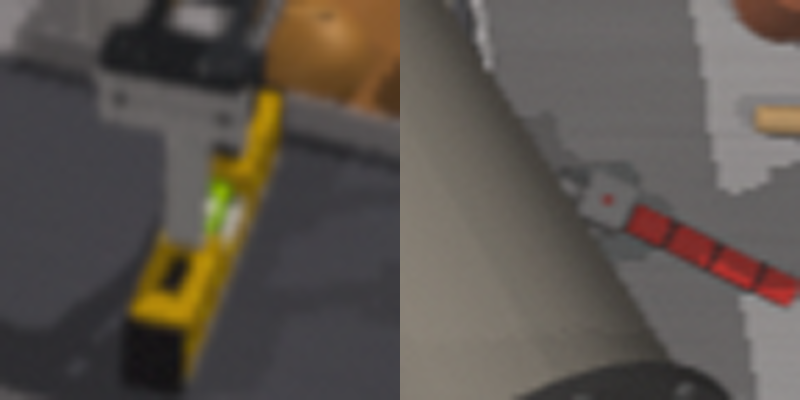

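The level is flat under the fingers at z 0.1604, the steady push is about 7–8 N, and the bar is in place with its handle free. Handing in.

```bash
python3 - <<'E'
from h import *
print(np.round(env.get_contact_force(),1),env.get_time()); job.hand_in(); print(env.get_time())
E
```

```text
[-1.5 -0.9  9.1] 41.0417
the job is handed in; nothing more can be done
the job is handed in; nothing more can be done
```

I handed the job in at 41 s, with the fingers still pressing the level. No verdict was reported, and I could not see the bubble well enough to measure it while pressing.

**What I did:** I gripped the red bar and pushed its rod through the hole up to the shoulder. It came in at a slight angle to miss the spice jar. I turned the foot clockwise, came back a little because it had gone about 1 mm too far, and let go of the bar. Then I pressed on both shoulders of the level at once.

**Last checks:**
- **Bubble:** it read −0.15 mm in the top camera just before I let go of the bar. Earlier in the turn the scene camera had read about 0.6 mm lower than the top one, so it may be nearer −0.75 mm. Both are within the 2 mm limit.
- **Bar:** the rod was still in the hole after release, seen in the camera pictures. The arm hid part of the nose in the last one, but I had seen it out the far side right after insertion.
- **Level:** the fingers met its top at 0.160 m, the height expected with the level flat on the plate. It had moved about 1.5 mm along its length during the turning. The push at hand-in was about 8–9 N.
- **Other things on the counter:** I never touched them on purpose and no unexpected contact forces showed. I did not measure their positions again at the end.

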